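# Close the light base's battery bay and set the light

## Task

The cells in the light base have been changed. Put the loose battery cover back over the open bay and press it down until both its sprung tabs snap in under the rim and its plate lies flat on the top; then roll the light base's thumbwheel with a fingertip until the pointer beside it stands at the long middle mark of the scale. Leave the other things on the bench where they are.

Things in the scene. Friction and masses are not known exactly. Their poses are not given: they have to be found in the camera images.
- cover_center (a point): Centre of the loose grey battery cover (about 65 g), 21 mm above its underside; x its long direction, z up. Its plate is 88 x 56 x 4 mm (underside 1 mm below this point, top 3 mm above). Under the plate: two rails 20 mm high, 68 mm long, 44 mm over their outer sides, with rounded feet; at each x end, between the rails, a sprung tab. Fits the bay either way round
- rib_top (a point): Middle of the top of the cover's grip rib, 21 mm above the cover's centre; axes of the cover. The rib stands in the middle of the plate, 40 mm long (x), 12 mm thick (y), 18 mm high: grasp it across y
- tab_a (a joint): Sprung tab at the cover's +x end: 0 = fully out (nose reaches 40 mm from the centre, 10 to 13 mm above the underside); up to 0.008 m as it is pushed in; 420 N/m, 0.8 N preload. It yields about 4 mm as the cover goes in and returns to 0 once caught under the rim. Snapping the whole cover in takes about 8 to 15 N of push
- tab_b (a joint): The same at the cover's -x end
- bay (a point): Centre of the open battery bay, level with the light base's top face; axes of the light base, z up. The opening is 72 mm long (x), 48 mm wide (y); its rim is 5.8 mm thick, with free space below its two x ends for the tabs. Cells lie at the bottom. With the cover fully home its centre is 1 mm above this point; it keeps about 1.6 mm of play upward and 2 mm sideways
- light_base: White light base, fixed, 160 (x) x 250 (y) x 55 mm high, x roughly away from the robot; origin under its centre. The bay's centre is 73 mm to its -y side, the thumbwheel 10 mm and the opal window 84 mm to its +y side
- wheel (a joint): Black ribbed thumbwheel, 36 mm across, 10 mm wide, axis along the light base's y, sticking 8.5 mm out of a slot in its top. 0 to 2.8 rad, growing as its top is rolled towards +x of the light base (away from the robot). Takes about 0.6 N at the rim, stays where left; yields downward up to 5 mm under the finger (0.5 N, then 1.3 N per mm). Pointer at the middle mark at 1.4 rad
- wheel_top (a point): Top of the thumbwheel's rim when not pressed, 8.5 mm above the light base's top face and 83 mm to the +y side of the bay's centre; axes of the light base
- pointer_tip (a point): The small black pointer bar beside the wheel, which the wheel drives: it moves towards +x of the light base by 17.9 mm per rad, 50 mm in all
- mid_mark (a point): Middle of the long middle mark of the five marks of the scale beside the wheel, 23 mm to the wheel's +y side; the pointer stands at it when their x agree in the light base's frame
- petri_dish: shallow round glass dish, 60 mm across, 14 mm high, standing on the light base's opal window; origin under its centre
- forceps: steel forceps, 120 mm long along their x, 8 mm high; origin under their middle
- jar: glass specimen jar, 52 mm across, 85 mm high; origin under its centre
- tape_dispenser: black desk tape dispenser 150 x 55 mm, 92 mm high; origin under its centre
- pen: brass-coloured pen 130 mm long along its x, 10 mm thick; origin under its middle
- cover: The same battery cover, origin under its centre, at the feet of its rails
Mind the look-alikes: they are no part of the job. Leave any orange or purple look-alike of the cover alone.

How it is judged:
By the outcome, as a careful person would: the job done as asked, in the order asked, and still so for the second after the job is handed in, with the robot touching nothing.
It also fails if it takes over 58 s, if anything falls off the work surface, if the arm or the gripper's body presses on something with over 40 N, if the wrist force passes 120 N, or if a joint passes its speed limit or range.

## Robot

A 6-joint arm with a two-finger parallel gripper is mounted at the origin on the work surface. World frame = base frame: x ahead of the robot, y to its left, z up, the work surface at z = 0. Lengths are in mm, angles in rad, forces in N, time in s.
With the tool pointing down it reaches from about 375 to 925 mm from the base axis. Payload 5.7 kg.
Tool frame: the origin (TCP) lies midway between the tips of the shut fingers; the grasp point (between the pads) lies 19 mm behind it; z points along the fingers, y is the line along which they close (so a half turn about z gives the same grasp; the last joint's range is limited). The gripper opens to 88 mm and grips with 3 to 60 N. Pads are 20 mm wide; open, the fingers measure 115 mm over their backs; the gripper's body (75 mm by 178 mm) begins 61 mm behind the grasp point.
Start: joints at [1.032, 0.359, 1.51, -0, 1.272, -0.115], TCP at [246.725, 546.89, 222.623] pointing down, gripper open.
Joint ranges: [-2.97, 2.97], [-1.01, 2.36], [0.21, 2.38], [-0.96, 4.11], [0.2, 2.71], [-2.98, 2.98]. Speed limits (rad/s): [2.39, 2.39, 3.14, 3.14, 3.14, 3.14].

## Interface

Orientations are given as a rotation vector (axis times angle).
In Python, from station import arm gives the robot as it stands.
- The arm moves only by the tool arm_command, never from a script. Its argument "motion" is one flat list of numbers, 6 for each row, row after row: the shift along the world's x, y, z in mm, then the turn, a rotation vector about the world's x, y, z in degrees. In form: [x, y, z, rx, ry, rz, x, y, z, rx, ry, rz, ...]. A call has 1 to 20 rows; each row is the pose to reach, as a shift and turn from the pose commanded when the call began; what a row does not reach only later rows make up. A row lasts 1/10 s, in which the tool goes at most 50 mm and 8.59 degrees, less where a joint would pass 70% of its speed; a pose out of reach is approached as far as the arm can. A call with a gripper value outside its range is refused whole. "fingers" is the finger opening in mm, from 0 to 87.8, set as the call begins (left out, the last holds). The fingers move at their own pace and stop on an object; "squeeze" is the grip in N (left out, the last holds). Time passes only in rows, so rows that repeat a pose let the fingers close. It gives the time, the measured TCP pose, the force, the opening and the grip force at its end, in the units of the state.
- arm.get_state(): the state, without advancing time (a new reading comes with each control period).
- arm.get_image(name): name is "scene" or "top"; returns the picture (420x560x3 uint8, blue, green, red); there is no depth.
- arm.camera_model(name): a dict with "fx", "fy", "cx", "cy" (pixels), "extrinsics" (4x4, takes a point from camera to world coordinates). Camera axes: x right, y up, looking along -z (the intrinsics and any distortion apply to the point x, -y, -z); pixel columns grow to the right and rows downward; lengths in mm; the calibration is good to about 2 mm. A picture is of the moment at which its call begins. camera_model takes no time and is no camera call.
- arm.sign_off(): hands the job in; it is judged then, once.
The state is a dict: "time_s": time; "qpos": joint angles; "joint_vel": joint speeds; "effort": joint torques, N m; "tcp_pos": TCP position; "tcp_rot": TCP orientation; "ft_force": force on the tool from outside, world axes, zero at the start; "torque": the same for the moment, N m; "finger_gap": finger opening in mm; "finger_force": force on a finger pad.
Only numpy, scipy, OpenCV 4.12 (cv2) and the standard library are available. Lean on these libraries where they do the work, as an engineer would, in place of code of your own. Each camera call takes 0.05 s, during which the arm holds its last target. There are 200 camera calls.

## Working session

There is one attempt and no reset: what is moved stays moved. The work goes in short steps, Python scripts to look and compute and a tool call to move; the robot and the scene stay as the last step left them, time stands still between calls to the robot, and variables do not carry over. Pictures are saved under pics/ and viewed, at most 10 in all, crops included, and the job is handed in when it is done.

Besides the shell and the picture viewer there is one more tool, called after "Request:" as name(argument=value, ...), one argument or row to a line, values as JSON. arm_command: Moves the arm, as the interface text tells. Its arguments: {"type":"object","properties":{"motion":{"type":"array","items":{"type":"number"}},"fingers":{"type":"number"},"squeeze":{"type":"number"}},"required":["motion"]}

```bash
mkdir -p pics; ls
cat > h.py <<'E'
import numpy as np, cv2
from station import arm
def ray(cam,u,v):
    m=arm.camera_model(cam); E=np.array(m["extrinsics"])
    K=np.array([[m["fx"],0,m["cx"]],[0,m["fy"],m["cy"]],[0,0,1.]])
    d=m.get("distortion"); d=np.array(d,float) if d is not None else None
    p=cv2.undistortPoints(np.array([[[u,v]]],float),K,d)[0,0]
    return E[:3,3],E[:3,:3]@np.array([p[0],-p[1],-1.])
def onz(cam,u,v,z):
    o,d=ray(cam,u,v); return o+d*(z-o[2])/d[2]
def proj(cam,P):
    m=arm.camera_model(cam); E=np.array(m["extrinsics"])
    c=E[:3,:3].T@(np.array(P,float)-E[:3,3])
    K=np.array([[m["fx"],0,m["cx"]],[0,m["fy"],m["cy"]],[0,0,1.]])
    d=m.get("distortion"); d=np.array(d,float) if d is not None else None
    return cv2.projectPoints(np.array([[c[0],-c[1],-c[2]]]),np.zeros(3),np.zeros(3),K,d)[0].ravel()
E
python3 - <<'E'
from h import *
for n in("scene","top"):
    im=arm.get_image(n); cv2.imwrite(f"pics/{n}0.png",im); print(n,arm.camera_model(n))
s=arm.get_state();print(s)
E
```

```text
pics
scene {'fx': 461.7356127362367, 'fy': 461.7356127362367, 'cx': 288.86081830291005, 'cy': 206.53152846982718, 'extrinsics': array([[-6.08688853e-01, -6.62655295e-01,  4.36332258e-01,
         1.08834175e+03],
       [ 7.93335242e-01, -5.00829829e-01,  3.46105009e-01,
         4.27666871e+02],
       [-1.08201068e-02,  5.56828019e-01,  8.30557333e-01,
         1.14826659e+03],
       [ 0.00000000e+00,  0.00000000e+00,  0.00000000e+00,
         1.00000000e+00]])}
top {'fx': 414.76504639956994, 'fy': 414.76504639956994, 'cx': 284.44217752339955, 'cy': 211.10340108719254, 'extrinsics': array([[-4.00500371e-03,  9.88609387e-01, -1.50450786e-01,
         3.21975662e+02],
       [-9.99969209e-01, -4.97464012e-03, -6.06906454e-03,
        -4.77636315e+01],
       [-6.74837270e-03,  1.50421847e-01,  9.88598871e-01,
         1.18573816e+03],
       [ 0.00000000e+00,  0.00000000e+00,  0.00000000e+00,
         1.00000000e+00]])}
{'time_s': 0.1, 'qpos': array([ 1.03184710e+00,  3.59442404e-01,  1.51129430e+00, -1.36748825e-06,
        1.27249797e+00, -1.15085229e-01]), 'joint_vel': array([ 0.00050031, -0.00144549, -0.00191053,  0.00074394, -0.00083833,
        0.00029858]), 'effort': array([-6.38299880e-04, -5.16357172e+01, -2.71407133e+01,  6.76927879e-02,
        2.78408476e-02, -6.64554193e-06]), 'tcp_pos': array([246.45728541, 546.38009161, 221.89941502]), 'tcp_rot': array([-6.60719563e-01, -3.07078851e+00,  2.44284335e-03]), 'ft_force': array([ 6.08904751e-01, -3.06586174e-04,  3.57244335e-01]), 'torque': array([-0.00915786, -0.03106029, -0.03786044]), 'finger_force': 0.0, 'finger_gap': 87.82092975940482}
```

View pics/top0.png

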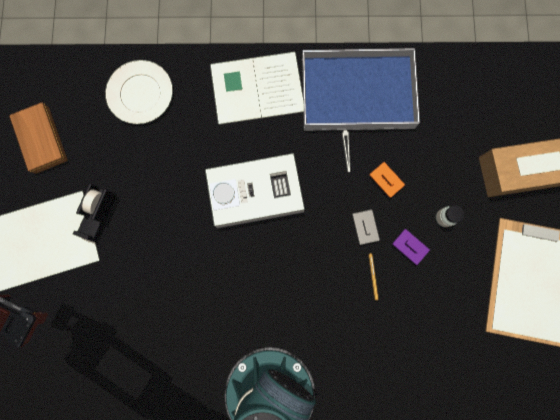

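View pics/scene0.png

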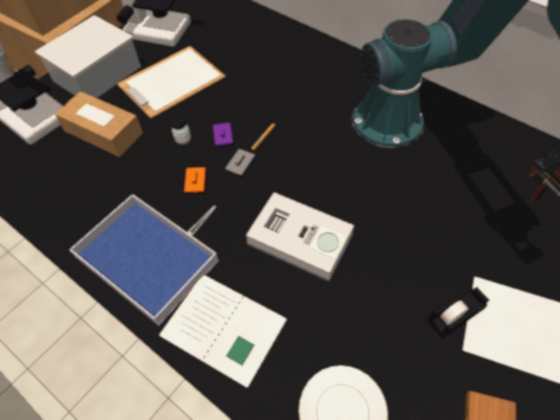

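The top view shows three cover-shaped things: grey at (366,227), orange at (387,179) and purple at (411,246). The grey one is the cover described. The light base is at (254,191), with the bay at (280,186), the wheel at (251,190) and the dish at (224,193). I'll measure these and check them in one enlarged crop.

Run:
```python
from h import *
t=cv2.imread("pics/top0.png"); s=cv2.imread("pics/scene0.png")
a=cv2.resize(t[195:260,335:435],None,fx=4,fy=4,interpolation=cv2.INTER_CUBIC)
b=cv2.resize(t[150:230,200:305],None,fx=4,fy=4,interpolation=cv2.INTER_CUBIC)
c=cv2.resize(s[185:280,240:360],None,fx=3.3,fy=3.3,interpolation=cv2.INTER_CUBIC)
d=cv2.resize(s[140:180,215:265],None,fx=6,fy=6,interpolation=cv2.INTER_CUBIC)
W=np.zeros((600,800,3),np.uint8)
for im,(x,y) in((a,(0,0)),(b,(0,270)),(c,(425,0)),(d,(440,330))):
    h,w=im.shape[:2]; h=min(h,600-y); w=min(w,800-x); W[y:y+h,x:x+w]=im[:h,:w]
cv2.imwrite("pics/crop1.png",W)
def rect(im,mask,z,cam,seed):
    n,l=cv2.connectedComponents(mask); m=(l==l[seed[1],seed[0]]).astype(np.uint8)
    c=max(cv2.findContours(m,0,2)[0],key=cv2.contourArea); 
    P=np.array([onz(cam,*p[0],z)[:2] for p in c],np.float32)
    r=cv2.minAreaRect(P); print(cam,"area px",m.sum(),r); return r
for cam,im,sc,sb in(("top",t,(360,220),(210,215)),("scene",s,(232,160),(290,265))):
    hsv=cv2.cvtColor(im,cv2.COLOR_BGR2HSV); print(hsv[sc[1],sc[0]],hsv[sb[1],sb[0]])
    g=((hsv[...,1]<60)&(hsv[...,2]>60)&(hsv[...,2]<200)).astype(np.uint8)
    rect(im,g,24,cam,sc)
    w=((hsv[...,1]<60)&(hsv[...,2]>120)).astype(np.uint8)
    rect(im,w,55,cam,sb)
```

```text
[ 21  22 182] [143  29  35]
top area px 700 ((453.86187744140625, -268.43414306640625), (92.5379638671875, 59.886287689208984), 11.896483421325684)
top area px 183841 ((541.4078369140625, -19.91314697265625), (1661.361328125, 1182.2213134765625), 89.49344635009766)
[ 13  32 142] [170  19  40]
scene area px 486 ((454.82843017578125, -268.6579895019531), (97.17596435546875, 64.6766128540039), 11.662349700927734)
scene area px 162941 ((372.615234375, -217.73388671875), (1571.493408203125, 2278.6318359375), 36.50770568847656)
```

View pics/crop1.png

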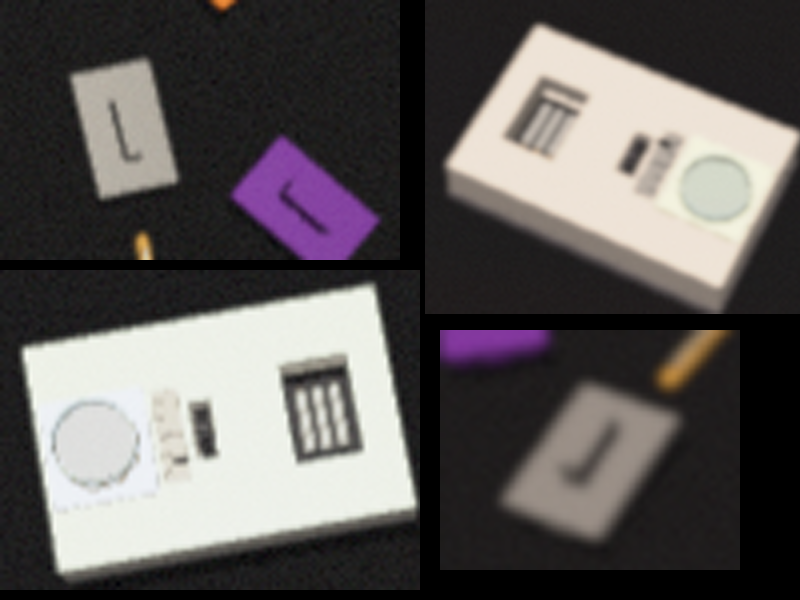

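The crop confirms the plain grey cover, with its rib standing up and a yaw of about 12°. It also shows the bay with its cells, the wheel, the scale beside it and the dish. Next I'll measure the base's top outline and the bay opening at z=55.

```bash
cat > base.py <<'E'
from h import *
def meas(cam,im,seed,thr):
    g=cv2.cvtColor(im,cv2.COLOR_BGR2GRAY)
    n,l=cv2.connectedComponents((g>thr).astype(np.uint8)); m=(l==l[seed[1],seed[0]]).astype(np.uint8)
    cs,h=cv2.findContours(m,cv2.RETR_CCOMP,cv2.CHAIN_APPROX_NONE)
    out=[]
    for c,hh in zip(cs,h[0]):
        if len(c)<15: continue
        P=np.array([onz(cam,*p[0],55)[:2] for p in c],np.float32)
        r=cv2.minAreaRect(P); out.append((hh[3]>=0,np.round(r[0],1),np.round(r[1],1),round(r[2],1),np.round(c.reshape(-1,2).mean(0),0)))
    return out
E
python3 - <<'E'
from base import *
for cam,seed in(("top",(262,205)),("scene",(275,245))):
    im=cv2.imread(f"pics/{cam}0.png"); g=cv2.cvtColor(im,cv2.COLOR_BGR2GRAY); print(cam,g[seed[1],seed[0]])
    for r in meas(cam,im,seed,int(0.78*g[seed[1],seed[0]])): print(r)
E
```

```text
top 238
(np.False_, array([557. ,  43.6]), array([159.6, 249.1]), 10.3, array([254., 189.]))
(np.True_, array([555.6,  53.6]), array([44.9, 20.1]), 9.7, array([250., 189.]))
(np.True_, array([570.1, -28.2]), array([76.8, 54. ]), 10.2, array([280., 184.]))
scene 228
(np.False_, array([557.6,  43.6]), array([159.9, 249.8]), 10.4, array([301., 232.]))
(np.True_, array([550.8,  74. ]), array([62.1, 21.4]), 12.6, array([311., 234.]))
(np.True_, array([555.3,  53.3]), array([45.9, 20.9]), 9.6, array([303., 231.]))
(np.True_, array([570.7, -29.1]), array([77.2, 51.2]), 9.2, array([277., 219.]))
```

Request:
arm_command(
  motion=[233,-397,0,0,0,18,233,-397,0,0,0,18,233,-397,0,0,0,18,233,-397,0,0,0,18,233,-397,0,0,0,18,233,-397,0,0,0,18,233,-397,0,0,0,18,233,-397,0,0,0,18,233,-397,0,0,0,18,208,-815,-60,0,0,36,208,-815,-60,0,0,36,208,-815,-60,0,0,36,208,-815,-60,0,0,36,208,-815,-60,0,0,36,208,-815,-60,0,0,36,208,-815,-60,0,0,36,208,-815,-60,0,0,36,208,-815,-60,0,0,36,208,-815,-60,0,0,36,208,-815,-60,0,0,36],
  fingers=44,
  squeeze=25,
)

```text
time_s: 2.1
tcp_pos: [454.0, -268.6, 162.0]
tcp_rot: [0.316, -3.125, -0.002]
ft_force: [-0.4, 0.3, -0.1]
finger_gap: 44.2
finger_force: 0.0
```

```bash
cat > st.py <<'E'
from h import *
from scipy.spatial.transform import Rotation as R
s=arm.get_state(); M=R.from_rotvec(s["tcp_rot"]).as_matrix()
print("t",s["time_s"],"p",s["tcp_pos"].round(1),"yaw_y",np.degrees(np.arctan2(M[1,1],M[0,1])).round(2),"z",M[:,2].round(3),"q",s["qpos"].round(2),"F",s["ft_force"].round(1),"gap",s["finger_gap"].round(1),"ff",np.round(s["finger_force"],1))
E
python3 st.py
```

```text
Traceback (most recent call last):
  File "st.py", line 4, in <module>
    print("t",s["time_s"],"p",s["tcp_pos"].round(1),"yaw_y",np.degrees(np.arctan2(M[1,1],M[0,1])).round(2),"z",M[:,2].round(3),"q",s["qpos"].round(2),"F",s["ft_force"].round(1),"gap",s["finger_gap"].round(1),"ff",np.round(s["finger_force"],1))
                                                                                                                                                                                       ^^^^^^^^^^^^^^^^^^^^^
AttributeError: 'float' object has no attribute 'round'
```

Request:
arm_command(
  motion=[0,0,-45,0,0,0,0,0,-90,0,0,0,0,0,-120,0,0,0,0,0,-135.5,0,0,0,0,0,-135.5,0,0,0,0,0,-135.5,0,0,0],
)

```text
time_s: 2.7
tcp_pos: [454.5, -266.1, 27.0]
tcp_rot: [0.323, -3.124, -0.002]
ft_force: [0.2, 1.5, 0.7]
finger_gap: 44.3
finger_force: 0.2
```

Request:
arm_command(
  motion=[0,0,0,0,0,0,0,0,0,0,0,0,0,0,0,0,0,0,0,0,0,0,0,0,0,0,0,0,0,0,0,0,0,0,0,0,0,0,0,0,0,0],
  fingers=0,
  squeeze=30,
)

```text
time_s: 3.4
tcp_pos: [455.1, -268.5, 27.5]
tcp_rot: [-0.32, 3.125, -0.001]
ft_force: [-0.3, -1.3, 6.0]
finger_gap: 11.6
finger_force: 30.0
```

```bash
sed -i 's/s\["finger_gap"\].round(1)/np.round(s["finger_gap"],1)/' st.py; python3 st.py
```

```text
t 3.4 p [ 455.1 -268.5   27.5] yaw_y 101.71 z [ 0.001 -0.001 -1.   ] q [-0.66  0.52  1.85 -0.    0.77 -2.44] F [-0.3 -1.3  6. ] gap 11.6 ff 30.0
```

Request:
arm_command(
  motion=[0,0,30,0,0,0,0,0,70,0,0,0,0,0,100,0,0,0,16,33,100,0,0,-1.5,36,74,100,0,0,-1.5,56,115,100,0,0,-1.5,76,156,100,0,0,-1.5,95,197,100,0,0,-1.5,110,228,100,0,0,-1.5,116,240,100,0,0,-1.5,116,240,100,0,0,-1.5,116,240,100,0,0,-1.5,116,240,70,0,0,-1.5,116,240,50,0,0,-1.5,116,240,50,0,0,-1.5,116,240,50,0,0,-1.5],
)

```text
time_s: 5.0
tcp_pos: [570.6, -29.5, 77.4]
tcp_rot: [0.277, -3.129, 0.0]
ft_force: [1.6, 0.6, -0.1]
finger_gap: 12.0
finger_force: 30.0
```

```bash
python3 st.py
python3 - <<'E'
from h import *
for n in("scene","top"): cv2.imwrite(f"pics/{n}1.png",arm.get_image(n))
s=cv2.imread("pics/scene1.png"); t=cv2.imread("pics/top1.png")
# predicted plate corners for cover centre at bay, plate top z
W=np.zeros((450,800,3),np.uint8)
W[:]=np.hstack([cv2.resize(s[165:255,230:310],(400,450),interpolation=2),cv2.resize(t[145:235,240:320],(400,450),interpolation=2)])
cv2.imwrite("pics/crop2.png",W)
E
```

```text
t 5.0 p [570.6 -29.5  77.4] yaw_y 100.12 z [-0. -0. -1.] q [-0.17  0.49  1.72 -0.    0.93 -1.92] F [ 1.6  0.6 -0.1] gap 12.0 ff 30.0
```

View pics/crop2.png

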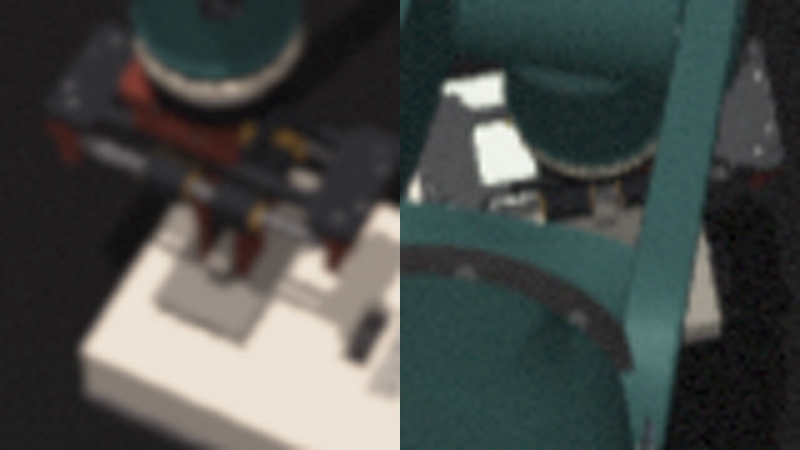

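Run:
```python
from h import *
a=np.radians(10.2);c,s=np.cos(a),np.sin(a)
for z in (74,80):
  for x,y in((44,28),(44,-28),(-44,28)):
    print(z,(x,y),((proj("scene",[570.4+c*x-s*y,-28.5+s*x+c*y,z])-[230,165])*5).round(0))
for u,v in((155,300),(243,345),(285,262)): print(onz("scene",230+u/5,165+v/5,74).round(1))
```

```text
74 (44, 28) [238. 337.]
74 (44, -28) [148. 297.]
74 (-44, 28) [312. 216.]
80 (44, 28) [238. 331.]
80 (44, -28) [147. 291.]
80 (-44, 28) [312. 210.]
[618.  -43.7  74. ]
[611.3  12.2  74. ]
[555.7  -2.1  74. ]
```

Request:
arm_command(
  motion=[0,0,-2,0,0,0,0,0,-4,0,0,0,0,0,-4,0,0,0,0,0,-4,0,0,0],
  squeeze=40,
)

```text
time_s: 5.5
tcp_pos: [571.5, -28.5, 74.3]
tcp_rot: [-0.28, 3.127, -0.002]
ft_force: [-0.5, -0.9, 5.5]
finger_gap: 11.6
finger_force: 40.0
```

Request:
arm_command(
  motion=[0,0,-1.5,0,0,0,0,0,-3,0,0,0,0,0,-4,0,0,0,0,0,-4,0,0,0,0,0,-4,0,0,0],
)

```text
time_s: 6.0
tcp_pos: [570.8, -28.2, 69.3]
tcp_rot: [-0.28, 3.129, -0.001]
ft_force: [0.4, -0.3, 2.8]
finger_gap: 11.6
finger_force: 40.0
```

```bash
python3 st.py
python3 - <<'E'
from h import *
im=arm.get_image("scene"); cv2.imwrite("pics/scene2.png",im)
cv2.imwrite("pics/crop3.png",cv2.resize(im[175:255,240:320],(600,600),interpolation=2))
E
python3 st.py
```

```text
t 6.0 p [570.8 -28.2  69.3] yaw_y 100.23 z [ 0. -0. -1.] q [-0.17  0.5   1.73 -0.    0.92 -1.92] F [ 0.4 -0.3  2.8] gap 11.6 ff 40.0
t 6.05 p [570.8 -28.2  69.3] yaw_y 100.22 z [ 0. -0. -1.] q [-0.17  0.5   1.73 -0.    0.92 -1.92] F [-0.3 -1.1  2.1] gap 11.8 ff 40.0
```

View pics/crop3.png

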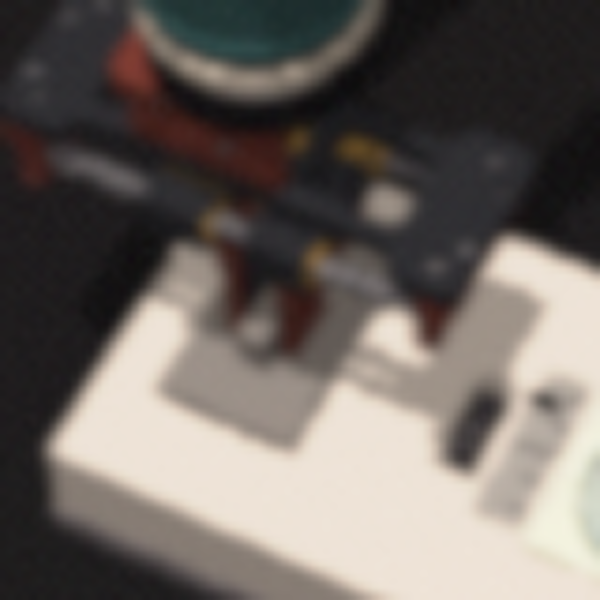

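The cover sits squarely over the bay and has started to go in, at a force of about 2–5 N. I'll keep pressing.

Request:
arm_command(
  motion=[0,0,-2,0,0,0,0,0,-4,0,0,0,0,0,-6,0,0,0,0,0,-7,0,0,0,0,0,-7,0,0,0,0,0,-7,0,0,0],
)

```text
time_s: 6.65
tcp_pos: [570.5, -27.9, 62.5]
tcp_rot: [0.28, -3.129, -0.0]
ft_force: [-2.3, 0.2, 9.2]
finger_gap: 11.7
finger_force: 40.0
```

Request:
arm_command(
  motion=[0,0,-1,0,0,0,0,0,-2,0,0,0,0,0,-2,0,0,0,0,0,-2,0,0,0],
)

```text
time_s: 7.05
tcp_pos: [570.5, -28.0, 62.5]
tcp_rot: [-0.28, 3.129, -0.0]
ft_force: [-7.6, 1.1, 27.7]
finger_gap: 11.6
finger_force: 40.0
```

Request:
arm_command(
  motion=[0,0,2,0,0,0,0,0,4,0,0,0,0,0,5,0,0,0,0,0,5,0,0,0,0,0,5,0,0,0],
  squeeze=15,
)

```text
time_s: 7.55
tcp_pos: [570.2, -28.0, 64.2]
tcp_rot: [0.28, -3.128, -0.001]
ft_force: [2.1, 0.4, -7.6]
finger_gap: 11.9
finger_force: 15.0
```

It snapped in: a tug lifts it 1.7 mm and then holds at −7.6 N. I'll press it flat again, release and rise.

Request:
arm_command(
  motion=[0,0,-2,0,0,0,0,0,-3.5,0,0,0,0,0,-3.5,0,0,0,0,0,-3.5,0,0,0],
)

```text
time_s: 7.95
tcp_pos: [570.7, -28.1, 62.4]
tcp_rot: [-0.28, 3.129, -0.0]
ft_force: [-2.2, 0.8, 4.9]
finger_gap: 11.7
finger_force: 15.0
```

Request:
arm_command(
  motion=[0,0,1,0,0,0,0,0,1,0,0,0,0,0,1,0,0,0,0,0,1,0,0,0,0,0,30,0,0,0,0,0,70,0,0,0,0,0,110,0,0,0,-40,0,140,0,0,0,-90,0,160,0,0,0,-130,0,160,0,0,0,-130,-40,160,0,0,0,-130,-90,160,0,0,0,-130,-140,160,0,0,0,-130,-160,160,0,0,0],
  fingers=44,
)

```text
time_s: 9.35
tcp_pos: [441.0, -192.1, 222.0]
tcp_rot: [-0.276, 3.128, -0.004]
ft_force: [0.5, 0.1, -0.1]
finger_gap: 43.9
finger_force: 0.0
```

```bash
python3 st.py
python3 - <<'E'
from h import *
W=[]
for n,(y,x) in(("scene",(185,240)),("top",(145,200))):
    im=arm.get_image(n); cv2.imwrite(f"pics/{n}3.png",im); W.append(cv2.resize(im[y:y+90,x:x+110],None,fx=3.6,fy=3.6,interpolation=2))
cv2.imwrite("pics/crop4.png",np.hstack(W))
E
```

```text
t 9.35 p [ 441.  -192.1  222. ] yaw_y 100.09 z [ 0.001 -0.002 -1.   ] q [-0.55  0.19  1.76 -0.    1.19 -2.3 ] F [ 0.5  0.1 -0.1] gap 43.9 ff 0.0
```

View pics/crop4.png

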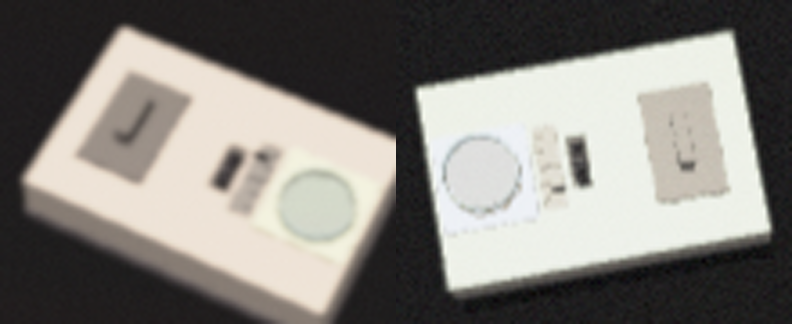

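The cover lies flat in the bay in both views. The pointer is at scene px (314,227) and top px (245,198), near the −x end of the scale. I'll measure it in the base frame.

```bash
cat > ptr.py <<'E'
from h import *
import sys
tag=sys.argv[1]; a=np.radians(10.3); c,s=np.cos(a),np.sin(a)
for cam in("scene","top"):
    im=arm.get_image(cam) if tag=="live" else cv2.imread(f"pics/{cam}{tag}.png"); cv2.imwrite(f"pics/{cam}_p.png",im)
    g=cv2.cvtColor(im,cv2.COLOR_BGR2GRAY).astype(np.float32)
    # rectify: 0.5mm grid in base frame, x -40..40, y(from wheel) 14..34 at z=55
    X,Y=np.meshgrid(np.arange(-40,40.1,1),np.arange(14,32.1,1),indexing="ij")
    uv=np.array([proj(cam,[557.3+c*x-s*(y+10),43.6+s*x+c*(y+10),56]) for x,y in zip(X.ravel(),Y.ravel())],np.float32).reshape(X.shape+(2,))
    r=cv2.remap(g,uv[...,0],uv[...,1],cv2.INTER_LINEAR)
    np.set_printoptions(linewidth=250)
    print(cam); 
    for x in range(0,81,1): print(int(X[x,0]),r[x,::2].astype(int)) if tag!="q" else 0
E
python3 ptr.py 3 | sed -n '1,170p'
```

```text
scene
-40 [228 228 228 228 227 227 228 228 228 228]
-39 [228 228 228 226 226 226 227 227 227 228]
-38 [227 227 226 225 225 225 225 225 226 228]
-37 [227 225 224 223 223 222 222 224 225 227]
-36 [225 223 221 221 218 218 219 221 223 226]
-35 [223 220 219 214 213 213 215 217 219 224]
-34 [220 218 212 207 207 208 209 211 216 223]
-33 [218 212 206 201 200 200 202 205 212 221]
-32 [214 207 199 195 193 192 195 199 208 217]
-31 [210 201 193 189 187 185 188 193 203 214]
-30 [207 196 188 183 180 179 182 186 197 213]
-29 [204 190 182 177 175 175 175 180 195 211]
-28 [198 184 176 171 170 170 169 177 191 210]
-27 [193 179 168 163 164 165 166 174 188 208]
-26 [188 170 158 155 157 161 162 170 186 207]
-25 [178 158 146 145 149 156 159 169 187 207]
-24 [167 145 136 136 141 149 157 169 188 207]
-23 [156 131 125 125 133 144 157 170 189 207]
-22 [146 125 115 113 126 142 157 171 189 208]
-21 [142 120 104 106 123 139 156 172 190 209]
-20 [141 115 100 107 121 136 155 173 191 209]
-19 [143 118 106 111 119 137 156 174 191 208]
-18 [149 129 117 116 124 140 157 173 190 207]
-17 [160 139 128 126 130 144 158 171
[... 2295 characters left out ...]
7 220]
35 [222 218 216 217 217 217 219 220 220 222]
36 [225 222 221 220 221 222 223 222 223 225]
37 [227 225 224 223 224 225 225 225 226 226]
38 [228 227 226 226 226 226 227 227 226 227]
39 [228 228 227 227 227 228 228 228 227 227]
40 [228 228 228 228 228 229 228 228 228 228]Traceback (most recent call last):
  File "ptr.py", line 9, in <module>
    uv=np.array([proj(cam,[557.3+c*x-s*(y+10),43.6+s*x+c*(y+10),56]) for x,y in zip(X.ravel(),Y.ravel())],np.float32).reshape(X.shape+(2,))
                 ~~~~^^^^^^^^^^^^^^^^^^^^^^^^^^^^^^^^^^^^^^^^^^^^^^^
  File "h.py", line 12, in proj
    m=arm.camera_model(cam); E=np.array(m["extrinsics"])
ValueError: time passes only in moves, steps and waits
```

Along the base's x the pointer reads −20 mm and the long middle mark about 0, so it needs roughly +20 mm, or 1.1 rad. The wheel is at (555.5, 53.4) with its top at z 63.5. I'll shut the fingers and move above it, 10 mm to the −x side.

Request:
arm_command(
  motion=[20,45,0,0,0,0,40,90,0,0,0,0,60,135,0,0,0,0,80,180,0,0,0,0,95,220,0,0,0,0,105,240,-10,0,0,0,105,240,-50,0,0,0,105,240,-90,0,0,0,105,240,-125,0,0,0,105,240,-150,0,0,0,105,240,-150,0,0,0,105,240,-150,0,0,0,105,240,-150,0,0,0],
  fingers=0,
  squeeze=10,
)

```text
time_s: 10.75
tcp_pos: [546.8, 52.3, 73.2]
tcp_rot: [-0.28, 3.127, -0.0]
ft_force: [-0.1, -0.1, 0.7]
finger_gap: 0.5
finger_force: 0.0
```

```bash
python3 - <<'E'
s=open('h.py').read()
s=s.replace("def ray","from functools import lru_cache\ncam_model=lru_cache(None)(arm.camera_model)\ndef ray").replace("m=arm.camera_model(cam)","m=cam_model(cam)")
open('h.py','w').write(s)
E
cat > ptr.py <<'E'
from h import *
import sys
tag=sys.argv[1]; a=np.radians(10.3); c,s=np.cos(a),np.sin(a)
x=np.arange(-34,34.1,.5)
for cam in sys.argv[2:]:
    im=arm.get_image(cam) if tag=="live" else cv2.imread(f"pics/{cam}{tag}.png"); cv2.imwrite(f"pics/{cam}_p.png",im)
    g=cv2.cvtColor(im,cv2.COLOR_BGR2GRAY).astype(np.float32)
    def prof(y):
        uv=np.array([[proj(cam,[557.3+c*i-s*(j+10),43.6+s*i+c*(j+10),56]) for j in y] for i in x],np.float32)
        return cv2.remap(g,uv[...,0],uv[...,1],cv2.INTER_LINEAR).mean(1)
    p=prof([16,17,18,19,20]); p2=prof([23,24,25,26])
    for nm,q in(("pointer",p),("marks",p2)):
        k=[i for i in range(3,len(x)-3) if q[i]==q[i-3:i+4].min()]
        print(cam,nm,[(x[i],int(q[i])) for i in k])
E
python3 ptr.py 3 scene top; python3 st.py
```

```text
scene pointer [(np.float64(-20.5), 105), (np.float64(0.5), 169), (np.float64(21.0), 181)]
scene marks [(np.float64(-19.5), 141), (np.float64(0.5), 159), (np.float64(11.5), 167), (np.float64(25.0), 169)]
top pointer [(np.float64(-29.5), 224), (np.float64(-18.5), 120), (np.float64(-7.5), 221), (np.float64(-1.0), 206), (np.float64(7.0), 223), (np.float64(20.0), 219)]
top marks [(np.float64(-17.5), 172), (np.float64(0.0), 195), (np.float64(12.0), 216), (np.float64(23.5), 214)]
t 10.75 p [546.8  52.3  73.2] yaw_y 100.24 z [ 0.002 -0.    -1.   ] q [-0.03  0.47  1.78  0.    0.9  -1.78] F [-0.1 -0.1  0.7] gap 0.5 ff 0.0
```

Request:
arm_command(
  motion=[0,0,-5,0,0,0,0,0,-8,0,0,0,0,0,-10.5,0,0,0,0,0,-10.5,0,0,0,0,0,-10.5,0,0,0],
)

```text
time_s: 11.25
tcp_pos: [546.2, 51.9, 61.5]
tcp_rot: [-0.279, 3.128, -0.0]
ft_force: [0.4, 0.2, 4.1]
finger_gap: 0.4
finger_force: 1.8
```

Request:
arm_command(
  motion=[2,0.4,0,0,0,0,4,0.7,0,0,0,0,6,1.1,0,0,0,0,8,1.4,0,0,0,0,10,1.8,0,0,0,0,12,2.2,0,0,0,0,12,2.2,0,0,0,0,12,2.2,0,0,0,0],
)

```text
time_s: 12.05
tcp_pos: [558.3, 54.1, 61.2]
tcp_rot: [-0.28, 3.128, -0.0]
ft_force: [0.5, 0.1, 4.0]
finger_gap: 0.6
finger_force: 2.0
```

```bash
python3 ptr.py live scene; python3 st.py; python3 -c "
import cv2
im=cv2.imread('pics/scene_p.png');cv2.imwrite('pics/crop5.png',cv2.resize(im[185:275,270:360],(600,600),interpolation=2))"
```

```text
scene pointer [(np.float64(-24.0), 103), (np.float64(-6.5), 80)]
scene marks [(np.float64(-24.5), 102), (np.float64(-3.0), 103), (np.float64(25.0), 169)]
t 12.1 p [558.3  54.1  61.2] yaw_y 100.22 z [ 0.001 -0.    -1.   ] q [-0.03  0.5   1.76 -0.    0.89 -1.78] F [0.2 0.  4.2] gap 0.4 ff 2.0
```

View pics/crop5.png

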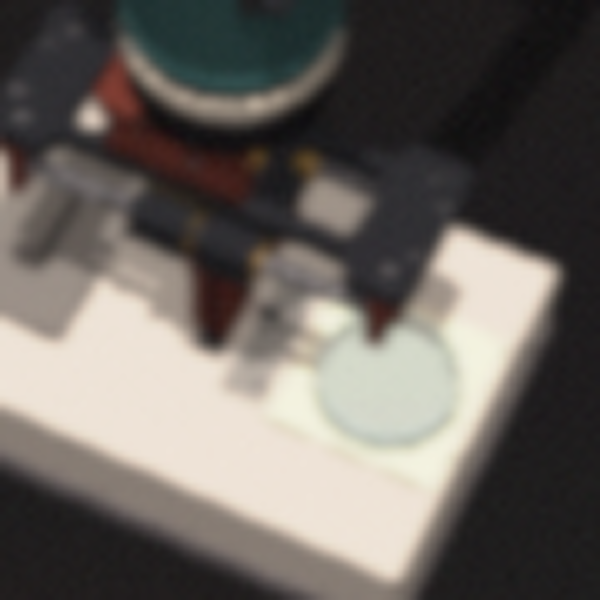

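The pointer has moved with the finger to about −7 mm. I'll roll 6 mm more, lift clear and measure.

Request:
arm_command(
  motion=[2,0.4,0,0,0,0,4,0.7,0,0,0,0,6,1.1,0,0,0,0,6,1.1,0,0,0,0,6,1.1,0,0,0,0,6,1.1,5,0,0,0,6,1.1,30,0,0,0,6,1.1,75,0,0,0,-40,1,100,0,0,0,-80,-30,110,0,0,0,-100,-75,110,0,0,0,-110,-120,110,0,0,0,-110,-165,110,0,0,0,-110,-200,110,0,0,0,-110,-200,110,0,0,0],
)

```text
time_s: 13.6
tcp_pos: [448.0, -149.5, 171.3]
tcp_rot: [-0.273, 3.129, -0.003]
ft_force: [0.1, -0.4, -0.0]
finger_gap: 0.5
finger_force: 0.0
```

```bash
python3 ptr.py live scene top; python3 st.py; python3 -c "
import cv2,numpy as np
s=cv2.imread('pics/scene_p.png');t=cv2.imread('pics/top_p.png')
cv2.imwrite('pics/crop6.png',np.hstack([cv2.resize(s[205:255,285:335],(400,400),interpolation=2),cv2.resize(t[165:215,220:270],(400,400),interpolation=2)]))"
```

```text
scene pointer [(np.float64(-23.0), 182), (np.float64(-2.5), 109), (np.float64(21.5), 180)]
scene marks [(np.float64(-24.5), 169), (np.float64(-13.0), 167), (np.float64(-2.0), 137), (np.float64(11.5), 167), (np.float64(25.0), 169)]
top pointer [(np.float64(-29.5), 223), (np.float64(-24.5), 222), (np.float64(-1.5), 108), (np.float64(20.0), 218)]
top marks [(np.float64(-24.5), 220), (np.float64(-22.0), 220), (np.float64(-14.0), 210), (np.float64(-0.5), 163), (np.float64(13.5), 216), (np.float64(23.5), 213)]
t 13.7 p [ 447.  -145.8  170.9] yaw_y 100.09 z [-0.001  0.001 -1.   ] q [-0.46  0.23  1.85  0.    1.06 -2.21] F [-0.7  0.9  0. ] gap 0.5 ff 0.0
```

View pics/crop6.png

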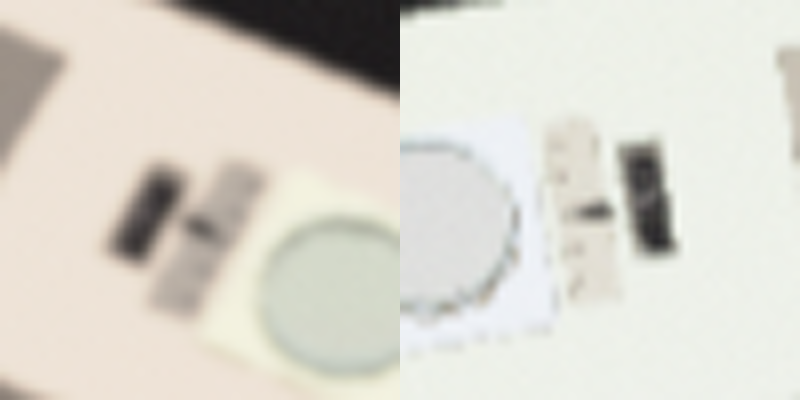

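The pointer stands about 2 mm short of the middle mark on the −x side, at crop (200,228) in scene and (600,211) in top. I'll refine that with centroids.

```bash
cat > cen.py <<'E'
from h import *
import sys
a=np.radians(10.3); c,s=np.cos(a),np.sin(a)
def cen(cam,tag,y,lo,hi,z):
    g=cv2.cvtColor(cv2.imread(f"pics/{cam}{tag}.png"),cv2.COLOR_BGR2GRAY).astype(np.float32)
    x=np.arange(lo,hi+.1,.25)
    uv=np.array([[proj(cam,[557.3+c*i-s*(j+10),43.6+s*i+c*(j+10),z]) for j in y] for i in x],np.float32)
    q=cv2.remap(g,uv[...,0],uv[...,1],cv2.INTER_LINEAR).mean(1)
    w=np.clip(np.minimum(q[:8].mean(),q[-8:].mean())-6-q,0,None); return round(float((w*x).sum()/w.sum()),2)
if __name__=="__main__":
  for cam in("scene","top"):
    print(cam,"mid",cen(cam,"3",[23,24,25,26],-6,6,55),"ptr0",cen(cam,"3",[16,17,18],-30,-10,56),"ptr",cen(cam,"_p",[16,17,18],-10,8,56))
E
python3 cen.py
```

```text
scene mid -0.79 ptr0 -20.09 ptr -2.83
top mid 0.77 ptr0 -18.77 ptr -1.35
```

Both views agree that the pointer is 2.1 mm short. I'll make one more short roll of about 2.2 mm.

Request:
arm_command(
  motion=[20,40,0,0,0,0,40,80,0,0,0,0,65,120,0,0,0,0,90,160,0,0,0,0,107,195,0,0,0,0,107,199,-20,0,0,0,107,199,-55,0,0,0,107,199,-90,0,0,0,107,199,-98,0,0,0,107,199,-98,0,0,0,107,199,-103,0,0,0,107,199,-107,0,0,0,107,199,-110,0,0,0,107,199,-110,0,0,0,107,199,-110,0,0,0],
)

```text
time_s: 15.2
tcp_pos: [555.6, 53.1, 61.9]
tcp_rot: [-0.279, 3.127, -0.0]
ft_force: [0.4, 1.0, 2.4]
finger_gap: 0.4
finger_force: 1.6
```

Request:
arm_command(
  motion=[1.1,0.2,0,0,0,0,2.2,0.4,0,0,0,0,2.2,0.4,0,0,0,0,2.2,0.4,0,0,0,0,2.2,0.4,2,0,0,0,2.2,0.4,6,0,0,0,2.2,0.4,40,0,0,0,2,0,85,0,0,0,-40,-5,110,0,0,0,-80,-35,110,0,0,0,-105,-75,110,0,0,0,-110,-120,110,0,0,0,-110,-165,110,0,0,0,-110,-200,110,0,0,0,-110,-200,110,0,0,0],
)

```text
time_s: 16.7
tcp_pos: [445.1, -150.8, 171.4]
tcp_rot: [-0.274, 3.129, -0.003]
ft_force: [-0.1, 0.8, 0.4]
finger_gap: 0.3
finger_force: 0.0
```

```bash
python3 - <<'E'
from cen import *
for cam in("scene","top"):
    im=arm.get_image(cam); cv2.imwrite(f"pics/{cam}4.png",im)
    print(cam,"mid",cen(cam,"3",[23,24,25,26],-6,6,55),"ptr",cen(cam,"4",[16,17,18],-9,9,56))
s=cv2.imread('pics/scene4.png');t=cv2.imread('pics/top4.png')
cv2.imwrite('pics/crop7.png',np.hstack([cv2.resize(s[185:275,240:340],(400,360),interpolation=2),cv2.resize(t[150:240,200:300],(400,360),interpolation=2)]))
E
python3 st.py
```

```text
scene mid -0.79 ptr -1.49
top mid 0.77 ptr -0.45
t 16.8 p [ 444.2 -147.1  170.9] yaw_y 100.09 z [-0.001  0.001 -1.   ] q [-0.47  0.23  1.85  0.    1.06 -2.21] F [ 0.5  0.9 -0.4] gap 0.6 ff 0.0
```

View pics/crop7.png

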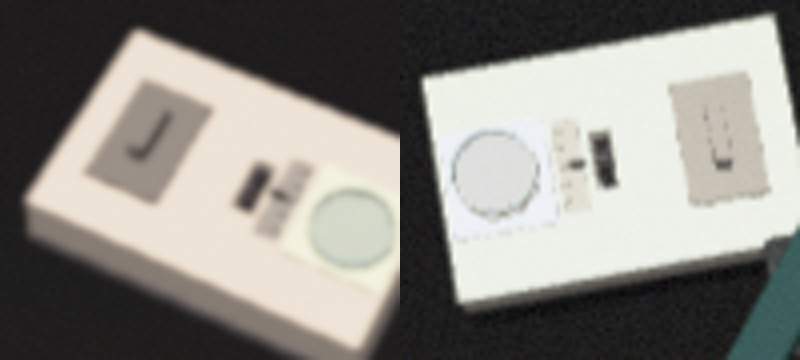

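The cover is still flat, and the pointer is about 1 mm short. One last touch: this time I'll settle above the wheel first, since the last stroke lost about 1 mm to arm lag.

Request:
arm_command(
  motion=[25,40,0,0,0,0,45,80,0,0,0,0,65,120,0,0,0,0,90,160,0,0,0,0,110,195,0,0,0,0,110,200,-20,0,0,0,110,200,-55,0,0,0,110,200,-90,0,0,0,110,200,-98,0,0,0,110,200,-98,0,0,0,110,200,-98,0,0,0,110,200,-98,0,0,0,110,200,-98,0,0,0,110,200,-98,0,0,0,110,200,-104,0,0,0,110,200,-107,0,0,0,110,200,-110,0,0,0,110,200,-110,0,0,0,110,200,-110,0,0,0,110,200,-110,0,0,0],
)

```text
time_s: 18.8
tcp_pos: [554.9, 53.0, 61.3]
tcp_rot: [-0.28, 3.129, -0.0]
ft_force: [0.1, -1.4, 3.1]
finger_gap: 0.5
finger_force: 2.0
```

Request:
arm_command(
  motion=[0.6,0.1,0,0,0,0,1.2,0.2,0,0,0,0,1.2,0.2,0,0,0,0,1.2,0.2,0,0,0,0,1.2,0.2,2,0,0,0,1.2,0.2,6,0,0,0,1.2,0.2,40,0,0,0,1,0,85,0,0,0,-40,-5,110,0,0,0,-80,-35,110,0,0,0,-105,-75,110,0,0,0,-110,-120,110,0,0,0,-110,-165,110,0,0,0,-110,-200,110,0,0,0,-110,-200,110,0,0,0,-110,-200,110,0,0,0],
)

```text
time_s: 20.4
tcp_pos: [444.2, -147.0, 170.9]
tcp_rot: [0.276, -3.129, -0.002]
ft_force: [-0.4, 0.4, 0.2]
finger_gap: 0.7
finger_force: 0.0
```

```bash
python3 - <<'E'
from cen import *
for cam in("scene","top"):
    im=arm.get_image(cam); cv2.imwrite(f"pics/{cam}5.png",im)
    print(cam,"mid",cen(cam,"3",[23,24,25,26],-6,6,55),"ptr",cen(cam,"5",[16,17,18],-9,9,56))
E
python3 st.py
```

```text
scene mid -0.79 ptr -0.19
top mid 0.77 ptr 1.13
t 20.5 p [ 444.1 -145.7  170.9] yaw_y 100.24 z [-0.001  0.001 -1.   ] q [-0.47  0.23  1.85  0.    1.06 -2.21] F [-0.3  0.3  0.3] gap 0.5 ff 0.0
```

The pointer is now within about 0.5 mm of the middle mark in both views, and the cover is caught and flat. I'm handing in.

```bash
python3 -c "
from station import arm
print(arm.sign_off())"
```

```text
the job is handed in; nothing more can be done
None
```

The job is handed in at about 20 s: the grey cover is snapped in and lies flat (a tug held after 1.7 mm of play), the pointer reads about 0.5 mm past the middle mark in both views, and I touched nothing else on the bench.

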